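# Put the long make-up palette away in the case drawer

### The arm

A 7-joint arm with a two-finger parallel gripper is mounted at the origin on the work surface. World frame = base frame: x ahead of the robot, y to its left, z up, the work surface at z = 0. Lengths are in m, angles in rad, forces in N, time in s.
With the tool pointing down it reaches from about 0.35 to 0.9 m from the base axis. Payload 8.1 kg.
Tool frame: the origin (TCP) lies on the centre line of the jaws, within the pads' length; the fingertips stand 8 mm ahead of it and the grasp point (between the pads) lies 11 mm behind it; y points along the fingers, z is the direction in which the jaws open and shut, and the axes are right-handed (so a half turn about y gives the same grasp; the last joint's range is limited). The gripper opens to 85 mm and grips with 20 to 120 N. Pads are 22 mm wide; open, the fingers measure 114 mm over their backs; the gripper's body (76 mm by 85 mm) begins 54 mm behind the grasp point. The pads swing forward as they close: fully open they stand 13 mm farther back than shut.
Start: joints at [1.07, 0.434, 0.025, 1.573, -0.012, 1.134, -0.075], TCP at [0.242, -0.576, 0.239] pointing down, gripper open.
Joint ranges: [-2.62, 2.62], [-0.44, 2.09], [-1.27, 1.32], [0.08, 2.57], [-1.32, 4.46], [0.12, 2], [-2.74, 2.74]. Speed limits (rad/s): [2.22, 2.22, 3.01, 3.01, 3.14, 3.14, 3.14].

### API

Orientations are given as a rotation vector (axis times angle).
In Python, from workcell import bot, imaging gives the robot as it stands. Calls block until the motion is done:
- bot.move_to(position, orientation): joint-space move of the TCP to a pose.
- bot.move_linear(position, rot=None, speed=0.15): straight line of the TCP; rot=None keeps the orientation; speed is the mean speed in m/s.
- bot.movej(angles): joint-space move.
- bot.grip(opening): finger opening in m; the grip force is fixed at half the most; returns when the fingers have stopped.
- bot.wait(seconds).
- bot.solve_ik(position, orientation): joint angles nearest the present ones, or None.
- bot.get_obs(): the state.
- imaging.get_image(name): name is "scene" or "top" or "wrist"; returns the picture (420x560x3 uint8, red, green, blue); there is no depth.
- imaging.camera_model(name): a dict with "camera_matrix" (3x3 intrinsics, pixels), "xyz" and "attitude" of the camera in the world; the wrist camera has in their place "hand_eye" (4x4, takes a point from camera to tool coordinates, whose origin is the TCP and whose axes are the tool frame's). Camera axes: x right, y down, z forward; pixel columns grow to the right and rows downward; lengths in m; the calibration is good to about 2 mm. The wrist camera is an equidistant fisheye: a pixel r from the principal point sees the ray r / f radians off the axis. A picture is of the moment at which its call begins: read the wrist's pose just before it. camera_model takes no time and is no camera call.
A pose or a line that the arm cannot do raises bot.PlanningError and nothing moves.
- bot.hand_in(): hands the job in, once; it reports no verdict.
The state is a dict: "time": time; "qpos": joint angles; "qvel": joint speeds; "joint_torque": joint torques, N m; "position": TCP position; "orientation": TCP orientation; "force": force on the tool from outside, world axes, zero at the start; "moment": the same for the moment, N m; "width": finger opening in m.
Only numpy, scipy, OpenCV 4.12 (cv2) and the standard library are available. Lean on these libraries where they do the work, as an engineer would, in place of code of your own. Each camera call takes 0.05 s, during which the arm holds its last target. There are 200 camera calls.

### The job

Pack up the make-up station: pull the drawer of the make-up case all the way out by its front, then slide the long palette up out of its slot in the tilted rack and stand it on its long edge in the narrow pocket along the middle of the drawer. Set it down rather than dropping it, let go, and push the drawer fully shut. Leave the two short palettes in their slots and do not disturb the jar and the tub.

Things in the scene. Friction and masses are not known exactly. Their poses are not given: they have to be found in the camera images.
- rack: Aluminium palette rack fixed to the table, steel foot 150 x 180 mm. Three slots at y = 52, 0, -52 mm of its frame, each 16 mm wide between 3 mm sheet walls 40 mm high, tipped 30 degrees towards the robot: the way out of a slot is (-0.5, 0, 0.866), the slot floor climbs along (0.866, 0, 0.5). Origin: on the table, 20 mm nearer the robot than the foot's centre; x away from the robot, z up.
- slot_floor (a point): Low front corner of the middle slot's floor, at (-50, 0, 15) mm in the rack frame. A front stop, 40 mm high along the way out, stands here across all slots; the palettes rest against it. Axes as the rack.
- lamp_bar (a point): Middle of a white lamp bar above the rack, 16 mm diameter, 186 mm long along the rack's y, at (2, 0, 240) mm in the rack frame, carried at y = +-83 mm by 8 mm rods that run back at its height and down behind at x = 88 mm. A tool coming in along the slots passes on its robot side; one straight above the palettes would hit it. Axes as the rack.
- long_palette: Long palette: black flat case with grey faces, 130 long, 12 thick, 90 mm high, 0.1 to 0.2 kg, standing on its long edge in any one of the slots, leaning with it. The upper 50 mm stand clear of the slot walls. Origin: centre of its bottom edge; x along its length, y through its thickness, z from bottom edge to top edge (in the rack, z is the way out).
- short_palette_a: Short palette, same look, 95 mm long, 12 mm thick, 90 mm high, in another slot; axes as for the long one, origin on its bottom edge 65 mm from its lower front end. To stay in its slot.
- short_palette_b: Second short palette, same as the first, in the remaining slot. To stay in its slot.
- case: Make-up case fixed to the table, black with aluminium corners, 220 x 220 mm, 125 mm high (folded carrying handle on top reaches 138 mm). Its open face is at x = -110 mm of its frame; the drawer slides out of it along -x. Origin: centre of its underside, z up. The roof's underside is 115 mm above the table and clears a palette standing in the pocket (top at 102 mm).
- drawer (a joint): Opening of the case's only drawer in m: 0 shut, 0.17 fully out against its stop; it grows along -x of the case. About 2 N of friction; stays where it is left. Starts 0.06 to 0.10 open.
- front_edge (a point): Middle of the top edge of the drawer's front, moves with the drawer; axes as the case. The front is a plain aluminium plate 12 mm thick along x, 220 mm wide, from 6 to 107 mm above the table, with no handle: pinch its top edge. Shut, this point is at x = -116 mm of the case. Between the front and the case nothing stands above 57 mm from the table as the task starts.
- pocket (a point): Middle of the floor of the drawer's narrow pocket, 12 mm above the table, moves with the drawer; axes as the case. The pocket runs 155 mm along x from the drawer's front to its rear wall, 20 mm wide between two walls 4 mm thick, 40 mm high. It lies 83.5 mm behind front_edge along x. On both sides are fixed low tins, up to 38 mm above the table.
- jar: Bystander: clear low jar with black lid, 60 mm wide, 50 mm high, loose. Origin at the centre of its underside.
- tub: Bystander: pale yellow tub with white lid, 68 mm wide, 70 mm high, loose. Origin at the centre of its underside.

How it is judged:
On the way, in this order (a step that is already met when the one before it is completed fails the run):
1. the drawer is pulled all the way out (value of joint drawer above 0.155 m), for 0.2 s.
2. the long palette is held in the fingers, clear of its slot (distance of long_palette from where it was at the start of the episode above 0.06 m and contact force between the fingers and long_palette above 0.5 N and contact force between rack and long_palette below 0.05 N), for 0.2 s.
3. the long palette stands released in the pocket of the open drawer (value of joint drawer above 0.13 m and z of long_palette in the frame of pocket between -0.004 and 0.006 m and y of long_palette in the frame of pocket between -0.008 and 0.008 m and angle between long_palette's own z axis and vertical below 0.3 rad and contact force between the fingers and long_palette below 0.05 N), for 0.2 s.
At the end, for the whole second after the job is handed in: Drawer shut to 6 mm; long palette at rest on its long edge on the floor of the drawer pocket (floor 6 mm, pocket middle line 8 mm, 20 mm along it, leaning under 17 degrees); short palettes within 15 mm and jar and tub within 30 mm of where they stood (value of joint drawer below 0.006 m and z of long_palette in the frame of pocket between -0.004 and 0.006 m and y of long_palette in the frame of pocket between -0.008 and 0.008 m and x of long_palette in the frame of pocket between -0.02 and 0.02 m and angle between long_palette's own z axis and vertical below 0.3 rad and linear speed of long_palette below 0.02 m/s and distance of each of short_palette_a, short_palette_b from where it was at the start of the episode below 0.015 m and distance of each of jar, tub from where it was at the start of the episode below 0.03 m); the robot touches nothing.
It fails at once if the long palette is dropped (falls free faster than 0.8 m/s) (linear speed of long_palette above 0.8 m/s and contact force between the fingers and long_palette below 0.05 N).
It fails at once if a short palette is pulled out of its slot (distance of any of short_palette_a, short_palette_b from where it was at the start of the episode above 0.04 m).
It fails at once if the jar or the tub is shoved or knocked over (distance of any of jar, tub from where it was at the start of the episode above 0.05 m or angle between any of jar, tub's own z axis and vertical above 0.6 rad).
It also fails if it takes over 70 s, if anything falls off the work surface, if the arm or the gripper's body presses on something with over 40 N, if the wrist force passes 120 N, or if a joint passes its speed limit or range.

## Working session

There is one attempt and no reset: what is moved stays moved. The work goes in short steps, each a Python script; the robot and the scene stay as the last script left them, time stands still between calls to the robot, and variables do not carry over. Pictures are saved under pics/ and viewed, about 8 in all and at most 12, crops included, and the job is handed in when it is done.

```bash
ls; mkdir -p pics; python3 - <<'E'
from workcell import bot, imaging
import cv2, numpy as np
for n in("scene","top","wrist"):
    im=imaging.get_image(n); cv2.imwrite(f"pics/{n}0.png",im[:,:,::-1]); print(n,imaging.camera_model(n))
print(bot.get_obs())
E
```

```text
pics
scene {'camera_matrix': array([[390.11555014,   0.        , 278.68346356],
       [  0.        , 390.11555014, 208.5688303 ],
       [  0.        ,   0.        ,   1.        ]]), 'xyz': array([1.33847341, 0.06035653, 0.81080132]), 'attitude': array([-1.77249542, -1.63457544,  0.75859602])}
top {'camera_matrix': array([[470.53960408,   0.        , 275.88673829],
       [  0.        , 470.53960408, 208.75967125],
       [  0.        ,   0.        ,   1.        ]]), 'xyz': array([0.50130305, 0.1082001 , 1.20010385]), 'attitude': array([-2.20760147,  2.17321784, -0.09657197])}
wrist {'camera_matrix': array([[325.1922621 ,   0.        , 276.8907925 ],
       [  0.        , 325.1922621 , 214.73589097],
       [  0.        ,   0.        ,   1.        ]]), 'hand_eye': array([[ 1.08502708e-03,  9.45494269e-01,  3.25636930e-01,
        -8.38205057e-02],
       [-1.59839324e-04, -3.25636954e-01,  9.45494870e-01,
        -1.35134085e-01],
       [ 9.99999399e-01, -1.07793712e-03, -2.02197747e-04,
        -1.79757754e-03],
       [ 0.00000000e+00,  0.00000000e+00,  0.00000000e+00,
         1.00000000e+00]])}
{'time': 0.15, 'qpos': array([ 1.07038613,  0.43506675,  0.02497215,  1.57387293, -0.0115945 ,
        1.13398652, -0.07511827]), 'qvel': array([-0.00075602, -0.00068156,  0.00052947, -0.0029035 , -0.00072129,
       -0.00095479,  0.00058515]), 'joint_torque': array([ 1.56405167e-03, -6.70891428e+01,  1.02555592e+00, -3.16451061e+01,
        1.56356668e-02,  9.00522864e-03,  2.97351494e-05]), 'position': array([ 0.24194254, -0.57587752,  0.23870971]), 'orientation': array([-0.40403987,  2.00430223, -2.0019777 ]), 'force': array([-0.26869935, -0.0813808 , -0.06657683]), 'moment': array([ 0.05363126, -0.05021092, -0.04352931]), 'width': 0.08576784269734787}
```

View pics/scene0.png

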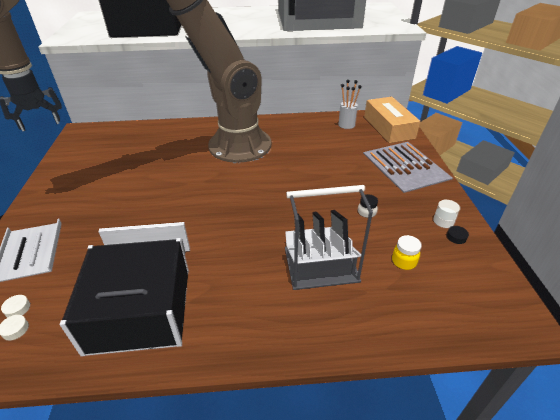

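View pics/top0.png

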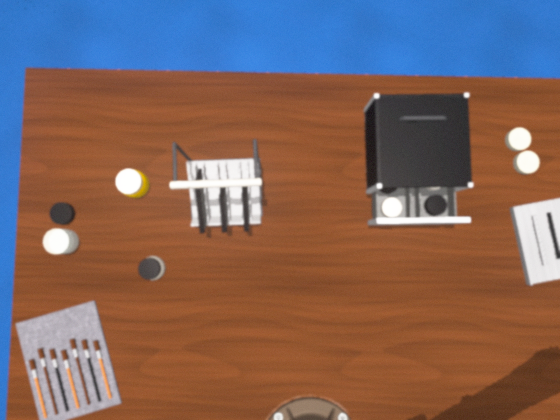

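The scene shows the case (image left, drawer partly open) and the rack at (325,240) with its bar. In the top view, rack (155-265,140-235) and case (365-475,90-225); the leftmost palette looks longest. I'll enlarge these areas.

```bash
python3 - <<'E'
import cv2, numpy as np
t=cv2.imread("pics/top0.png");s=cv2.imread("pics/scene0.png")
def c(im,x,y,w,h,W,H):
    o=cv2.resize(im[y:y+h,x:x+w],(W,H),interpolation=cv2.INTER_CUBIC)
    for k in range((x+9)//10*10,x+w,10): 
        X=int((k-x)*W/w); cv2.line(o,(X,0),(X,4 if k%50 else 10),(0,255,0),1)
        if k%20==0: cv2.putText(o,str(k),(X-8,18),0,.3,(0,255,0),1)
    for k in range((y+9)//10*10,y+h,10):
        Y=int((k-y)*H/h); cv2.line(o,(0,Y),(6,Y),(0,255,0),1)
        if k%20==0: cv2.putText(o,str(k),(8,Y+3),0,.3,(0,255,0),1)
    return o
a=c(t,165,135,100,100,400,300*100//75) if 0 else c(t,160,135,110,105,400,382)
b=c(t,360,85,120,150,306,382)
d=c(s,275,180,105,115,200,218)
e=c(s,275,180,110,60,400,218)
f=c(s,60,215,140,60,306,218)
cv2.imwrite("pics/c1.png",np.vstack([np.hstack([a,b]),np.hstack([e,f])]))
E
```

```text
(no output)
```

View pics/c1.png

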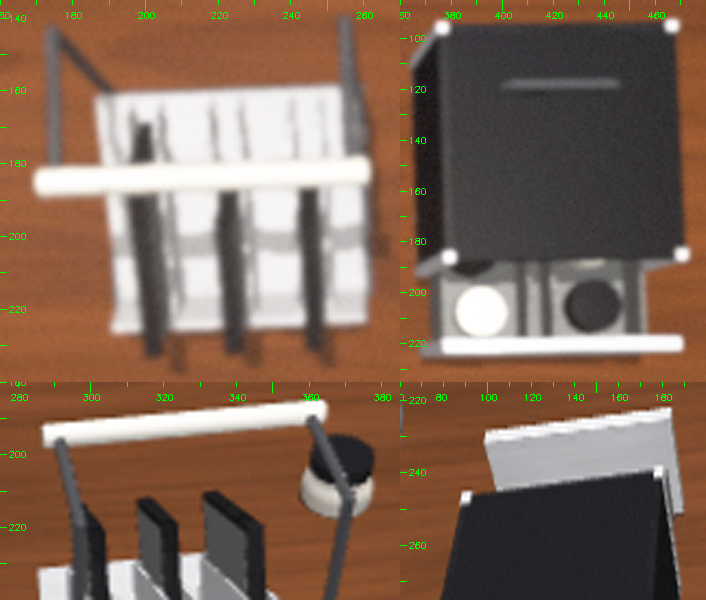

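The crops show: lamp bar (top view) from about (171,185) to (261,181), the long palette is the leftmost (+y slot), its upper end visible behind the bar at (199,168); drawer front strip (377,220)-(470,219); case roof corners near (376,96),(466,95),(379,186),(470,185). Now I measure by masks.

```bash
cat > h.py <<'E'
from workcell import bot, imaging
import cv2, numpy as np
from scipy.spatial.transform import Rotation as R
def ray(n,uv):
    m=imaging.camera_model(n);K=m["camera_matrix"]
    d=np.c_[np.atleast_2d(uv),np.ones(len(np.atleast_2d(uv)))]@np.linalg.inv(K).T
    return m["xyz"],d@R.from_rotvec(m["attitude"]).as_matrix().T
def onz(n,uv,z):
    o,d=ray(n,uv); return o+d*((z-o[2])/d[:,2])[:,None]
def proj(n,p):
    m=imaging.camera_model(n);q=(np.atleast_2d(p)-m["xyz"])@R.from_rotvec(m["attitude"]).as_matrix()@m["camera_matrix"].T
    return q[:,:2]/q[:,2:]
def blob(im,roi,th):
    x,y,w,h=roi; g=im[y:y+h,x:x+w].min(2)
    k=(g>th).astype(np.uint8); n,l,s,c=cv2.connectedComponentsWithStats(k)
    i=1+np.argmax(s[1:,4]); v,u=np.nonzero(l==i); return np.c_[u+x,v+y].astype(float)
def ends(p):
    c=p.mean(0); a=np.linalg.svd(p-c,full_matrices=False)[2][0]; t=(p-c)@a
    return np.array([c+a*(t.min()-.5),c+a*(t.max()+.5)])
def rot(ydir,zdir):
    y=np.array(ydir,float);y/=np.linalg.norm(y);z=np.array(zdir,float);z-=y*(z@y);z/=np.linalg.norm(z)
    return R.from_matrix(np.c_[np.cross(y,z),y,z]).as_rotvec()
E
python3 - <<'E'
from h import *
t=cv2.imread("pics/top0.png");s=cv2.imread("pics/scene0.png")
np.set_printoptions(precision=4,suppress=True)
for nm,im,roi,th,z,L in(("top",t,(160,172,110,24),215,.24,.186),("scene",s,(280,178,90,25),215,.24,.186),
                   ("top",t,(370,210,105,18),190,.107,.22)):
    e=ends(blob(im,roi,th)); w=onz(nm,e,z); d=w[1]-w[0]
    print(nm,e.tolist(),w.tolist(),"mid",w.mean(0),"len",np.linalg.norm(d),L,"yaw",np.degrees(np.arctan2(d[0],-d[1])))
cs=[]
for r in((370,90,12,12),(461,89,12,12),(373,181,12,11),(464,179,12,12)):
    cs.append(blob(t,r,170).mean(0))
w=onz("top",cs,.125);print(np.array(cs),w,"mean",w.mean(0)); 
for a,b in((0,1),(2,3),(0,2),(1,3)): print(w[b]-w[a])
# jar & tub roughly
print(onz("top",[[151,267],[128,181]],[.05]),onz("top",[[128,181]],.07))
E
```

```text
top [[169.46056072605498, 183.75346033917387], [260.5378819382363, 182.15765776118775]] [[0.6203559629055283, 0.3138114790045801, 0.24], [0.6268297473703234, 0.12749031002444333, 0.24]] mid [0.6236 0.2207 0.24  ] len 0.1864336018410343 0.186 yaw 1.9899583849164286
scene [[363.6658877430948, 186.86589428834785], [286.467277457674, 193.6495398947222]] [[0.6180595880743682, 0.3129886134401175, 0.24], [0.62751523704348, 0.12734882519276727, 0.24]] mid [0.6228 0.2202 0.24  ] len 0.18588044619579572 0.186 yaw 2.915867261205354
top [[375.52012948870095, 217.31363889404273], [470.52600252622705, 220.1303669823413]] [[0.5661951052733912, -0.13950002091815272, 0.10699999999999998], [0.5631567411065472, -0.36248361685838926, 0.10699999999999998]] mid [ 0.5647 -0.251   0.107 ] len 0.22300429528430396 0.22 yaw -0.7806613302574388
[[376.04    95.4   ]
 [466.0455  94.7273]
 [378.6333 185.6333]
 [470.     184.5   ]] [[ 0.8509 -0.1368  0.125 ]
 [ 0.8567 -0.3487  0.125 ]
 [ 0.6384 -0.1427  0.125 ]
 [ 0.6447 -0.3548  0.125 ]] mean [ 0.7477 -0.2457  0.125 ]
[ 0.0058 -0.2119  0.    ]
[ 0.0062 -0.2121  0.    ]
[-0.2125 -0.0059  0.    ]
[-0.212  -0.0061  0.    ]
[[0.4405 0.3926 0.05  ]
 [0.649  0.456  0.05  ]] [[0.6464 0.4499 0.07  ]]
```

Bar lengths (186.4/185.9 vs 186 mm) and the 212 mm corner squares agree with the sizes given. Next: refine the drawer opening, check the predicted palette ends, then pull the drawer.

```bash
cat >> h.py <<'E'
def frame(x,y,deg):
    a=np.radians(deg);T=np.eye(4);T[:2,:2]=[[np.cos(a),-np.sin(a)],[np.sin(a),np.cos(a)]];T[:2,3]=x,y;return T
CASE=frame(.7477,-.2457,1.6); RACK=frame(.6212,.2204,2.4)
def at(T,p): return T[:3,:3]@np.array(p)+T[:3,3]
def tool(T,g,yd,zd):   # grasp point and tool axes in frame T -> TCP pose
    yd=np.array(yd,float)/np.linalg.norm(yd); return at(T,np.array(g)+.011*yd), rot(T[:3,:3]@yd,T[:3,:3]@np.array(zd,float))
def st(m=""):
    o=bot.get_obs();print(m,"t%.1f"%o["time"],o["position"].round(4),"F",o["force"].round(1),"w%.4f"%o["width"])
E
python3 - <<'E'
from h import *
t=cv2.imread("pics/top0.png")
print(proj("top",[at(RACK,[-.095,.052,.093]),at(RACK,[.0176,.052,.158])]),proj("scene",[at(RACK,[.0176,.052,.158]),at(RACK,[-.095,.052,.093])]))
# drawer front: bright strip profile per column
g=t.min(2).astype(float);q=[]
for u in range(385,466):
    r=np.nonzero(g[205:235,u]>150)[0]; r=r[r>8]
    q.append((np.linalg.inv(CASE)@np.r_[onz("top",[[u,205+r.mean()]],.107)[0],1])[0]); 
    if u%20==0: print(u,r+205)
q=-.116-np.median(q);print("q",q)
np.save("q.npy",q)
dn=[0,0,-1]
for s in(1,-1):
    for h in(.25,.097):
        p,o=tool(CASE,[-.116-q,0,h],dn,[s,0,0]); j=bot.solve_ik(p,o); print(s,h,p.round(4),None if j is None else j.round(2))
E
```

```text
[[200.7952951  232.79199844]
 [195.81651595 181.48117468]] [[345.22779657 218.51917168]
 [332.99287169 208.87831784]]
400 [214 215 216 217 218 219 220 221 222 223]
420 [214 215 216 217 218 219 220 221 222 223]
440 [215 216 217 218 219 220 221 222 223]
460 [216 217 218 219 220 221 222]
q 0.06825163490959461
1 0.25 [ 0.5635 -0.2508  0.239 ] [ 0.58  0.45 -0.35  1.57  0.17  1.15  0.21]
1 0.097 [ 0.5635 -0.2508  0.086 ] [ 0.55  0.6  -0.32  1.73  0.24  0.84  0.15]
-1 0.25 [ 0.5635 -0.2508  0.239 ] [ 0.14  0.43  0.28  1.61 -0.13  1.12 -2.66]
-1 0.097 [ 0.5635 -0.2508  0.086 ] [ 0.11  0.59  0.33  1.77 -0.25  0.81 -2.56]
```

Predicted palette ends match the images (200.8,232.8 vs. seen 202,232). Pulling the drawer now.

```bash
python3 - <<'E'
from h import *
q=float(np.load("q.npy"))-.001; dn=[0,0,-1]; zd=[1,0,0]
bot.grip(.045)
P=lambda q,h:tool(CASE,[-.116-q,0,h],dn,zd)
bot.move_to(*P(q,.25)); st()
bot.move_linear(P(q,.096)[0],speed=.12); st("down")
bot.grip(.0); st("pinched")
b=bot.get_obs()["position"]
bot.move_linear(P(.166,.096)[0],speed=.1); st("pulled")
for k in(.168,.170,.172,.174):
    bot.move_linear(P(k,.096)[0],speed=.05); st(k)
    if abs(bot.get_obs()["force"][0])>12: break
bot.grip(.045); bot.wait(.2); st("open")
bot.move_linear(P(k,.25)[0],speed=.25)
im=imaging.get_image("top");cv2.imwrite("pics/top1.png",im[:,:,::-1])
E
```

```text
t2.3 [ 0.5636 -0.2529  0.2388] F [-0.2 -0.6  0.2] w0.0449
down t3.7 [ 0.565  -0.251   0.0858] F [-0.4 -0.2  0.1] w0.0446
pinched t4.1 [ 0.5646 -0.251   0.0856] F [-1.2  1.1  5.1] w0.0110
pulled t5.3 [ 0.4645 -0.2538  0.0855] F [-2.3 -0.7  9.2] w0.0111
0.168 t5.5 [ 0.4631 -0.2539  0.0855] F [ 0.6 -0.6  7.9] w0.0107
0.17 t5.8 [ 0.4618 -0.2539  0.0855] F [ 1.7 -1.1  7.2] w0.0109
0.172 t6.0 [ 0.4618 -0.2539  0.0855] F [ 9.5 -1.6 -1.9] w0.0115
0.174 t6.3 [ 0.4618 -0.2539  0.0856] F [17.5 -1.9 -9.3] w0.0112
open t6.9 [ 0.4577 -0.2538  0.085 ] F [-0.3  0.1  0.1] w0.0449
```

Drawer is at its stop (TCP x 0.4618, exactly the predicted front edge at 0.17). Now to the rack pre-grasp and look with the wrist camera.

```bash
cat >> h.py <<'E'
c30=np.cos(np.pi/6); OUT=np.array([-.5,0,c30]); UP=np.array([c30,0,.5])
def pg(d,sy=.052,along=.065,up=.065): # grasp on long palette, d m further out of the slot
    return tool(RACK,np.array([-.05,sy,.015])+along*UP+(up+d)*OUT,-OUT,[0,1,0])
def wproj(P,o):
    m=imaging.camera_model("wrist");K=m["camera_matrix"];H=m["hand_eye"]
    t=(np.atleast_2d(P)-o["position"])@R.from_rotvec(o["orientation"]).as_matrix()
    c=(t-H[:3,3])@H[:3,:3]; r=np.hypot(c[:,0],c[:,1]); a=np.arctan2(r,c[:,2])
    return K[:2,2]+K[0,0]*(a/r)[:,None]*c[:,:2]
E
python3 - <<'E'
from h import *
for d in(.2,.1,0,):
    j=bot.solve_ik(*pg(d)); print(d,pg(d)[0].round(3),None if j is None else j.round(2))
bot.grip(.032)
bot.move_to(*pg(.2)); st()
bot.move_linear(pg(.1)[0],speed=.2); st()
bot.wait(.3)
o=bot.get_obs(); im=imaging.get_image("wrist")[:,:,::-1].copy()
cv2.imwrite("pics/w1raw.png",im); im=cv2.resize(im,(800,600))
f=800/560
for sy,L in((.052,.13),(0,.095),(-.052,.095)):
  for y in(-.006,.006):
    for p in wproj([at(RACK,np.array([-.05,sy+y,.015])+a*UP+.09*OUT) for a in(0,L)],o):
        print(sy,y,p.round(1)); cv2.circle(im,tuple(int(v) for v in p*f),3,(0,0,255),-1)
cv2.imwrite("pics/w1.png",im)
E
```

```text
0.2 [0.498 0.267 0.267] [ 0.05  0.24 -0.99  2.03  0.87  0.8   0.15]
0.1 [0.548 0.269 0.181] [ 0.02  0.47 -0.98  2.05  1.21  0.81 -0.11]
0 [0.598 0.271 0.094] [-0.3   0.54 -0.49  2.05  1.36  0.56 -0.25]
 t9.9 [0.4992 0.2658 0.2672] F [ 0.7 -1.6  0.5] w0.0321
 t10.5 [0.5483 0.2695 0.1812] F [ 0.4 -0.1 -0.3] w0.0322
0.052 -0.006 [264.4 137.3]
0.052 -0.006 [267.  314.3]
0.052 0.006 [284.  137.3]
0.052 0.006 [282.8 314.3]
0 -0.006 [182.3 139.6]
0 -0.006 [194.3 273.4]
0 0.006 [200.6 138.8]
0 0.006 [210.4 273.9]
-0.052 -0.006 [110.7 144.3]
-0.052 -0.006 [129.7 270.7]
-0.052 0.006 [126.1 143. ]
-0.052 0.006 [143.7 271.4]
```

View pics/w1.png

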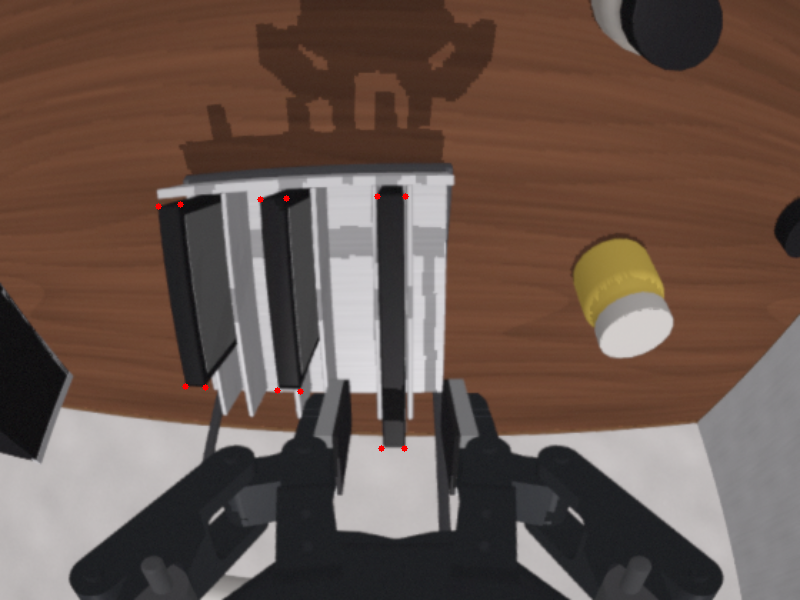

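The wrist view confirms the long palette centred between the jaws (its top edge at (390,190)–(393,448), overlaid predictions within ~1–2 mm). Grasping and sliding it out.

```bash
python3 - <<'E'
from h import *
bot.move_linear(pg(0)[0],speed=.1); st("at")
bot.grip(0); st("gripped")
bot.move_linear(pg(.02)[0],speed=.05); st()
bot.move_linear(pg(.15)[0],speed=.12); st("out"); bot.wait(.3)
o=bot.get_obs(); print(o["qpos"].round(2))
im=imaging.get_image("wrist")[:,:,::-1];cv2.imwrite("pics/w2.png",im)
PX=-.286+.0835
for h in(.25,.1,0):
    p,r=tool(CASE,[PX,0,.012+.065+h],[0,0,-1],[0,1,0]);j=bot.solve_ik(p,r);print(h,p.round(3),None if j is None else j.round(2))
E
```

```text
at t12.0 [0.5982 0.2718 0.0948] F [-0.3 -0.1  0.8] w0.0319
gripped t12.3 [0.5984 0.2718 0.095 ] F [-3.9 -0.9  6.7] w0.0116
 t12.9 [0.5884 0.2713 0.1121] F [1.5 0.  0.4] w0.0112
out t14.1 [0.5234 0.2679 0.2234] F [-1.3  0.8 -1.6] w0.0111
[-0.02  0.33 -0.91  2.05  1.01  0.77  0.03]
0.25 [ 0.545 -0.251  0.316] [ 0.93  0.49 -0.9   1.47  0.38  1.37  1.61]
0.1 [ 0.545 -0.251  0.166] [ 0.86  0.59 -0.77  1.68  0.46  1.07  1.54]
0 [ 0.545 -0.251  0.066] [ 0.88  0.74 -0.83  1.76  0.66  0.94  1.37]
```

View pics/w2.png

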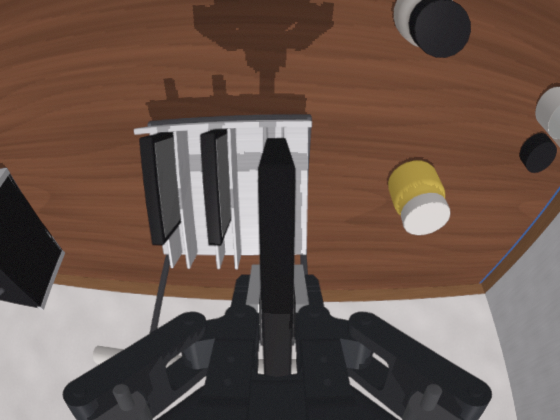

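Palette is held (width 11 mm), clear of the rack; both short palettes still in their slots. Check the palette's attitude in the hand against prediction and carry it above the pocket.

```bash
cat >> h.py <<'E'
PX=-.286+.0835
def pk(h,dx=0,dy=0): return tool(CASE,[PX+dx,dy,.077+h],[0,0,-1],[0,1,0])
def held(o): # corners of held palette: top front L/R, bottom front L/R, top rear L/R (nominal grasp)
    M=R.from_rotvec(o["orientation"]).as_matrix()
    return o["position"]+np.array([[a,b,c] for a,b in((-.065,-.036),(-.065,.054),(.065,-.036)) for c in(-.006,.006)])@M.T
E
python3 - <<'E'
from h import *
o=bot.get_obs(); print(wproj(held(o),o).round(1).tolist())
bot.move_linear(pg(.22)[0],speed=.2)
try:
    bot.move_linear([.47,.05,.33],rot=pk(0)[1],speed=.2); st()
    bot.move_linear(pk(.12)[0],speed=.2)
except bot.PlanningError as e:
    print("lin failed",e); bot.move_to([.47,.05,.33],pk(0)[1]); st(); bot.move_to(*pk(.2)); bot.move_linear(pk(.12)[0])
bot.wait(.4);st(); o=bot.get_obs(); print(o["qpos"].round(2),pk(.12))
im=imaging.get_image("wrist")[:,:,::-1].copy();cv2.imwrite("pics/w3raw.png",im)
tp=imaging.get_image("top")[:,:,::-1].copy();cv2.imwrite("pics/top3.png",tp)
for p in wproj(held(o),o): cv2.circle(im,tuple(int(v) for v in p),2,(0,0,255),-1)
for p in wproj([at(CASE,[PX+a,b,.052]) for a in(-.0775,.0) for b in(-.01,.01)],o): cv2.circle(im,tuple(int(v) for v in p),2,(0,255,0),-1)
cv2.imwrite("pics/w3.png",cv2.resize(im,(800,600)))
E
```

```text
[[252.9, 170.3], [291.4, 170.2], [264.1, 140.3], [284.7, 140.2], [262.6, 426.3], [285.9, 426.4]]
 t16.3 [0.4697 0.0509 0.3297] F [-0.1  0.3 -1.7] w0.0112
 t18.6 [ 0.5453 -0.2513  0.1861] F [ 0.3 -0.1 -2.2] w0.0116
[ 0.9   0.58 -0.84  1.65  0.47  1.12  1.53] (array([ 0.54527895, -0.25135413,  0.186     ]), array([-1.57068505, -0.02193233,  0.02193233]))
```

View pics/w3.png

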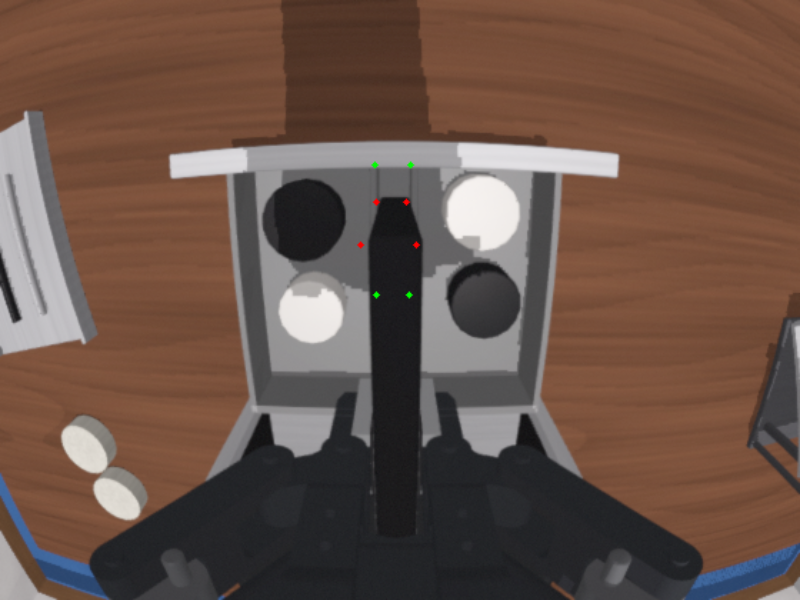

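Pocket wall lines (seen ~376/411 at row 165) match the prediction (green); the held palette appears ~1.7 mm to +y of nominal. I'll lower to just above the walls with half that correction and compare at the same depth.

```bash
python3 - <<'E'
from h import *
bot.move_linear(pk(.046,dy=-.001)[0],speed=.12); bot.wait(.3); st()
o=bot.get_obs(); im=imaging.get_image("wrist")[:,:,::-1].copy();cv2.imwrite("pics/w4raw.png",im)
cv2.imwrite("pics/w4.png",cv2.resize(im[80:200,200:360],(800,600),interpolation=cv2.INTER_CUBIC))
print(wproj([at(CASE,[PX-.065,b,.052]) for b in(-.014,-.01,.01,.014)],o).round(1).tolist(), wproj(held(o),o).round(1).tolist())
E
```

```text
t19.8 [ 0.5456 -0.2524  0.1126] F [ 0.5  0.  -1.3] w0.0111
[[252.9, 139.4], [259.6, 139.4], [292.9, 139.3], [299.5, 139.4]] [[252.7, 171.9], [291.3, 171.8], [263.9, 141.1], [284.6, 141.0], [262.6, 427.4], [285.9, 427.4]]
```

View pics/w4.png

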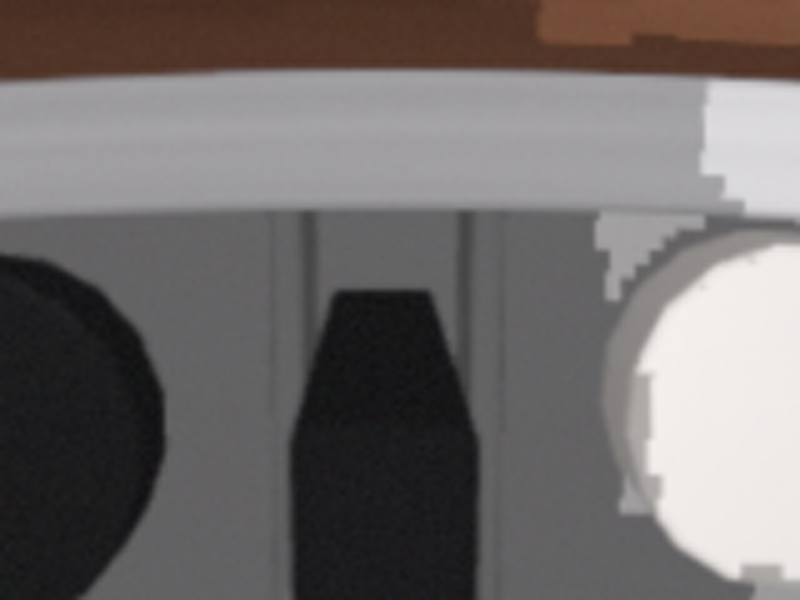

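The palette's bottom end (335–432, centre 383) sits centred between the inner wall edges (303–471, centre 387) to about 0.5 mm. Lowering to contact.

```bash
python3 - <<'E'
from h import *
D=-.0005
bot.move_linear(pk(.01,dy=D)[0],speed=.08); st()
f0=bot.get_obs()["force"][2]
for h in np.arange(.006,-.0061,-.001):
    bot.move_linear(pk(h,dy=D)[0],speed=.03); bot.wait(.1); f=bot.get_obs()["force"]
    if f[2]-f0>3: break
st(f"h={h:.4f}")
bot.grip(.028); bot.wait(.3); st("released")
im=imaging.get_image("wrist")[:,:,::-1].copy();cv2.imwrite("pics/w5raw.png",im)
bot.move_linear(pk(.14,dy=D)[0],speed=.15); bot.wait(.2); st()
im=imaging.get_image("wrist")[:,:,::-1].copy();o=bot.get_obs()
for p in wproj([at(CASE,[PX+a,b,z]) for a,z in((-.065,.102),(-.065,.012),(.065,.102)) for b in(-.006,.006)],o): cv2.circle(im,tuple(int(v) for v in p),1,(0,0,255),-1)
cv2.imwrite("pics/w6.png",cv2.resize(im,(800,600)))
E
```

```text
t20.4 [ 0.5453 -0.2516  0.0756] F [ 0.1  0.3 -1.9] w0.0115
h=0.0000 t22.9 [ 0.5456 -0.2519  0.0662] F [0.1 0.3 2.9] w0.0114
released t23.5 [ 0.5453 -0.2518  0.066 ] F [-0.2  0.1  0. ] w0.0283
 t24.8 [ 0.5449 -0.2518  0.2051] F [ 0.7 -0.5  0.1] w0.0278
```

View pics/w6.png

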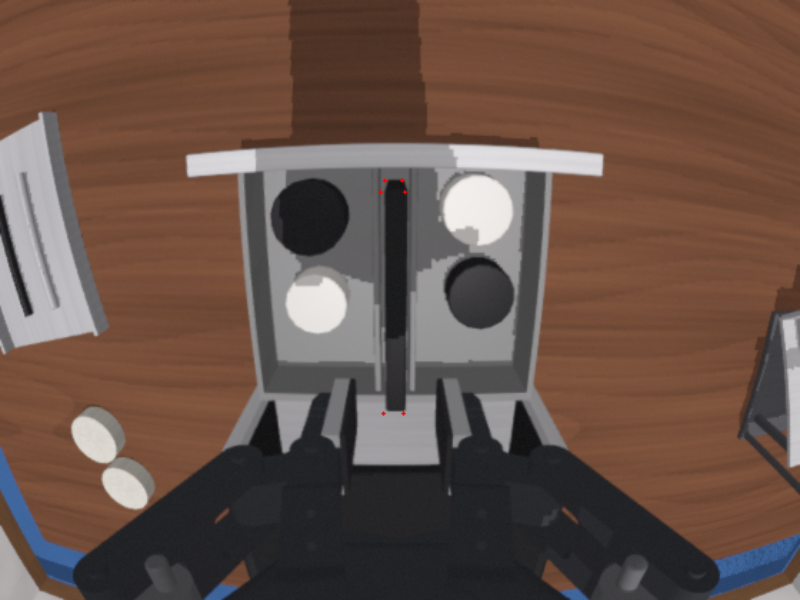

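Palette stands upright in the pocket, matching the predicted corners (within ~1 mm), fingers clear. Now close the gripper, go in front of the drawer and push it shut high on the plate so the gripper body stays above the case.

```bash
python3 - <<'E'
from h import *
r=pk(0)[1]; L=lambda x,z,y=0.:at(CASE,[x,y,z])
bot.grip(0)
bot.move_linear(L(PX,.26),speed=.2)
bot.move_linear(L(-.345,.26),rot=r,speed=.2)
bot.move_linear(L(-.345,.094),speed=.15); st("front")
bot.move_linear(L(-.305,.094),speed=.06); st("near")
bot.move_linear(L(-.145,.094),speed=.08); st("most")
for x in np.arange(-.143,-.1199,.0015):
    bot.move_linear(L(x,.094),speed=.03); bot.wait(.1); f=bot.get_obs()["force"]
    if abs(f[0])>12: break
st(f"x={x:.4f}")
bot.move_linear(L(x-.05,.094),speed=.1); st("back")
bot.move_linear(L(x-.09,.3),speed=.2); bot.wait(.5); st()
for n in("scene","top"): cv2.imwrite(f"pics/{n}9.png",imaging.get_image(n)[:,:,::-1])
im=cv2.imread("pics/top9.png")
for p in proj("top",[at(CASE,[-.122,b,.107]) for b in(-.11,.11)]): print(p.round(1))
w=imaging.get_image("wrist")[:,:,::-1]
cv2.imwrite("pics/f.png",np.hstack([im[80:300,20:480],cv2.resize(w,(293,220))]))
E
```

```text
front t27.8 [ 0.4034 -0.2555  0.0947] F [ 1.2 -0.6 -0.1] w-0.0001
near t28.6 [ 0.4425 -0.2541  0.0938] F [0.8 0.8 0.2] w0.0003
most t30.8 [ 0.6027 -0.2496  0.0941] F [-1.4 -0.4 -0.8] w-0.0001
x=-0.1295 t34.3 [ 0.6149 -0.2495  0.0937] F [-16.4  -0.1  11.5] w0.0001
back t34.9 [ 0.5693 -0.2507  0.0944] F [-0.6 -0.3  0.1] w0.0001
 t36.6 [ 0.5283 -0.2518  0.2999] F [-0.3 -0.8  0.5] w0.0002
[468.6 192.2]
[375.4 193.2]
```

View pics/f.png

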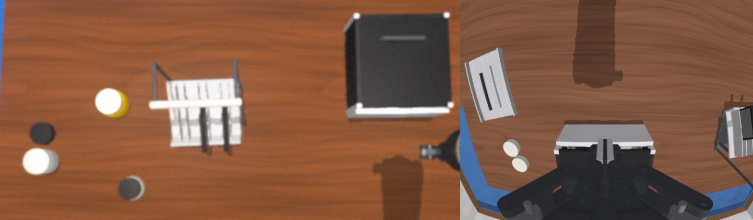

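The drawer is flush: TCP stopped at local x −0.133, exactly the shut position for an 11 mm pad half-width. Jar, tub and short palettes look unmoved. Handing in.

```bash
python3 - <<'E'
from h import *
a=cv2.imread("pics/top0.png").astype(int);b=cv2.imread("pics/top9.png").astype(int)
for n,(x,y,w,h) in dict(jar=(135,250,35,35),tub=(110,162,45,42),shorts=(215,188,45,48)).items():
    print(n,abs(a-b)[y:y+h,x:x+w].max(2).__gt__(40).sum())
bot.hand_in()
E
```

```text
jar 0
tub 0
shorts 0
the job is handed in; nothing more can be done
```

The long palette is in the drawer pocket and the drawer is shut. I handed the job in after about 37 s of robot time, against the 70 s limit.

- **Drawer out:** I pinched the front's top edge and pulled it to its stop, reached at x = 0.4618 m, as predicted for 0.17 m open.
- **Palette out:** I slid the long palette up out of the +y slot and carried it clear of the lamp bar. The finger width read 11 mm on the 12 mm palette.
- **Set down:** I centred it to about 0.5 mm between the pocket walls and lowered it until it touched, at the expected height with about 5 N. After release, the wrist picture showed it upright and matching the predicted corners to about 1 mm.
- **Drawer shut:** I pushed until the force rose to 16 N, with the fingers where the shut drawer should stop. The last picture shows the front flush with the case.
- **Bystanders:** A before/after comparison of the top view shows no changed pixels at the jar, the tub or the two short palettes.

**Could not check:** the palette can't be seen once the drawer is shut, so its final position inside relies on the picture taken before closing and the smooth push.

**Disagreements:**
- The two cameras differed by 0.9° on the rack's yaw, so I used about the average.
- My first fit of the drawer front's yaw was wrong because of stray bright pixels, so I took the yaw from the case corners instead.
- The held palette looked about 1.7 mm off in the high wrist view, but not when compared at pocket depth.

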